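# Release the spent sampling tube from its push-in fitting

### The job

Take the blue-capped sampling tube out of its push-in fitting: first push the fitting's black release collar fully down, then draw the tube straight up and out. Lower it foot first into the white beaker and let go of it there, without dropping it in from above; leave the red-capped tube plugged in and the beaker standing upright.

Things in the scene. Friction and masses are not known exactly. Their poses are not given: they have to be found in the camera images.
- tube_blue: Rigid white tube with a blue cap, 20 mm diameter, 85 mm long, 50 g, upright in a fitting fixed to the desk. Origin: centre of its foot, z up towards the cap (cap 58 to 85 mm above the foot). Plugged in, foot 10 mm and cap top 95 mm above the desk; bore 23 mm. Jaws in a groove near its foot lock it while the collar is up; collar down, it lifts out freely and is clear after 50 mm.
- collar_blue (a joint): Black release collar round the blue-capped tube: a flange of 74 mm diameter with a 27 mm hole, its top 58 mm above the desk when up (0 m, locked), 48 mm when fully down (0.010 m, free). Slides straight down against about 4 N of friction, stays where left; press anywhere on it, e.g. with two open fingers astride the tube.
- beaker: Loose low white plastic beaker, 80 mm in diameter at the rim, narrower at the foot, 55 mm high, 3 mm wall, floor 4 mm thick, 250 g, standing on the desk. Origin at the centre of its underside, z up. The tube put into it may lean on the rim.
- tube_red: A second tube of the same shape and size but with a red cap, plugged into an identical fitting; it stays there. Origin: centre of its foot, z up.
Not all that is in view belongs to the job. There is more than one size of the tube_blue; the job needs the smallest.

How it is judged:
On the way, in this order (a step that is already met when the one before it is completed fails the run):
1. the blue tube's release collar is pushed down (8 mm or more) while the tube is still plugged in (value of joint collar_blue above 0.008 m and distance of tube_blue from where it was at the start of the episode below 0.015 m), for 0.05 s.
2. the blue tube is drawn out of its fitting with the collar down (distance of tube_blue from where it was at the start of the episode above 0.045 m and value of joint collar_blue above 0.004 m), for 0.05 s.
3. the fingers hold the blue tube with its foot lowered into the beaker (foot within 35 mm of the beaker's axis and less than 45 mm above its underside) (z of tube_blue in the frame of beaker below 0.045 m and horizontal distance between tube_blue and beaker below 0.035 m and contact force between the fingers and tube_blue above 0.5 N), for 0.05 s.
At the end, for the whole second after the job is handed in: Blue-capped tube at rest in the beaker, foot within 40 mm of its axis and under 30 mm above its underside, tilted under 1.2 rad (may lean on the rim); beaker on the desk, tilted under 0.15 rad; red-capped tube still plugged in, within 12 mm of its start (horizontal distance between tube_blue and beaker below 0.04 m and z of tube_blue in the frame of beaker below 0.03 m and angle between tube_blue's own z axis and vertical below 1.2 rad and linear speed of tube_blue below 0.03 m/s and angle between beaker's own z axis and vertical below 0.15 rad and height (world z) of beaker below 0.015 m and distance of tube_red from where it was at the start of the episode below 0.012 m); the robot touches nothing.
It fails at once if the red-capped tube is pulled out (moved more than 20 mm) (distance of tube_red from where it was at the start of the episode above 0.02 m).
It fails at once if the beaker is knocked over (tilted more than 0.6 rad) (angle between beaker's own z axis and vertical above 0.6 rad).
It also fails if it takes over 51 s, if anything falls off the work surface, if the arm or the gripper's body presses on something with over 40 N, if the wrist force passes 120 N, or if a joint passes its speed limit or range.

### The arm

A 6-joint arm with a two-finger parallel gripper is mounted at the origin on a cart in front of the work surface, level with it; the furniture and walls round the work are solid. World frame = base frame: x ahead of the robot, y to its left, z up, the work surface at z = 0. Lengths are in m, angles in rad, forces in N, time in s.
With the tool pointing down it reaches from about 0.325 to 0.775 m from the base axis. Payload 9.3 kg.
Tool frame: the origin (TCP) lies at the very end of the fingers, on their centre line; the grasp point (between the pads) lies 19 mm behind it; z points along the fingers, y is the line along which they close (so a half turn about z gives the same grasp; the last joint's range is limited). The gripper opens to 85 mm and grips with 20 to 120 N. Pads are 22 mm wide; open, the fingers measure 114 mm over their backs; the gripper's body (76 mm by 85 mm) begins 54 mm behind the grasp point. The pads swing forward as they close: fully open they stand 13 mm farther back than shut.
Start: joints at [1.008, 0.259, 0.021, 1.334, 0, 1.418], TCP at [0.219, 0.504, 0.231] pointing down, gripper open.
Joint ranges: [-3.04, 3.04], [-0.91, 1.82], [-1.04, 1.36], [-1.92, 1.95], [-1.52, 1.45], [-3.14, 3.14]. Speed limits (rad/s): [2.22, 2.22, 2.79, 3.14, 3.14, 3.14].

### API

Orientations are given as a rotation vector (axis times angle).
In Python, from plant import arm gives the robot as it stands. Calls block until the motion is done:
- arm.move_pose(position, orientation): joint-space move of the TCP to a pose.
- arm.servo_line(position, frame=None, rate=0.15, guard=None): straight line of the TCP; frame=None keeps the orientation; rate is the mean speed in m/s. With guard (N) it stops when the force on the tool has changed by that much, and returns True; else False.
- arm.move_j(angles): joint-space move.
- arm.move_gripper(opening): finger opening in m; the grip force is fixed at half the most; returns when the fingers have stopped.
- arm.hold(seconds).
- arm.solve_ik(position, orientation): joint angles nearest the present ones, or None.
- arm.capture(name): name is "side" or "top" or "wrist"; returns a dict with "color" (384x512x3 uint8, blue, green, red), "depth" (384x512 float32, m along the optical axis (not along the pixel's ray), 0 where there is no reading), "fx", "fy", "cx", "cy" (pixels), "dist_coeffs" ([k1, k2, p1, p2, k3] as OpenCV has them; the pictures are not rectified), "extrinsics" (4x4, takes a point from world to camera coordinates); the wrist camera has in their place "T_tool_cam" (4x4, takes a point from camera to tool coordinates, whose origin is the TCP and whose axes are the flange's). Camera axes: x right, y up, looking along -z (the intrinsics and any distortion apply to the point x, -y, -z); pixel columns grow to the right and rows downward; lengths in m; the calibration is good to about 2 mm. A picture is of the moment at which its call begins: read the wrist's pose just before it.
A pose or a line that the arm cannot do raises arm.Unreachable and nothing moves.
- arm.sign_off(): hands the job in; it is judged then, once.
Trained networks look in the newest picture that a camera, given by its name, has taken for a name from the list of things; names that differ only in an ending like _2 or _b are one class to them, and where a whole thing is asked for, a point or a joint stands for the part that bears it (a point fixed in the world has none). Each returns a list of dicts, best first, with "confidence" (0 to 1); they miss things now and then, are a little off and sometimes report something else, mostly with a low value. They report only what shows in the picture. A call takes as long as a camera call. They do not tell look-alikes from the thing itself.
- arm.look_for(camera, query): "pixel" ([column, row] in pixels, amid what is visible of it).
Readings, each from a call of its own:
- arm.current_clock(): time.
- arm.current_joint_positions(): joint angles.
- arm.current_joint_velocities(): joint speeds.
- arm.current_joint_efforts(): joint torques, N m.
- arm.current_tcp_pos(): TCP position.
- arm.current_ee_rot(): TCP orientation.
- arm.current_ft_force(): force on the tool from outside, world axes, zero at the start.
- arm.current_wrist_torque(): the same for the moment, N m.
- arm.current_finger_gap(): finger opening in m.
- arm.current_gripper_force(): force on a finger pad.
Only numpy, scipy, OpenCV 4.12 (cv2) and the standard library are available. Lean on these libraries where they do the work, as an engineer would, in place of code of your own. Each camera call takes 0.05 s, during which the arm holds its last target. There are 200 camera calls.

## Working session

There is one attempt and no reset: what is moved stays moved. The work goes in short steps, each a Python script; the robot and the scene stay as the last script left them, time stands still between calls to the robot, and variables do not carry over. Pictures are saved under pics/ and viewed, at most 10 in all, crops included, and the job is handed in when it is done.

```bash
mkdir -p pics; ls
cat > h.py <<'E'
import numpy as np, cv2
from scipy.spatial.transform import Rotation as R
from plant import arm
def cam2world(c, X=None):
    if 'extrinsics' in c: return np.linalg.inv(np.array(c['extrinsics']))
    T=np.eye(4); T[:3,:3]=X[1]; T[:3,3]=X[0]
    return T@np.array(c['T_tool_cam'])
def ray(c,uv):
    K=np.array([[c['fx'],0,c['cx']],[0,c['fy'],c['cy']],[0,0,1]])
    return cv2.undistortPoints(np.array(uv,float).reshape(-1,1,2),K,np.array(c['dist_coeffs'],float)).reshape(-1,2)
def cloud(c,uv,d,X=None):
    n=ray(c,uv); d=np.array(d).reshape(-1)
    P=np.c_[n[:,0]*d,-n[:,1]*d,-d,np.ones(len(d))]
    return (P@cam2world(c,X).T)[:,:3]
def full(c,X=None):
    h,w=c['depth'].shape; v,u=np.mgrid[:h,:w]
    P=cloud(c,np.stack([u,v],-1).reshape(-1,2),c['depth'],X).reshape(h,w,3)
    P[c['depth']<=0]=np.nan
    return P
E
python3 - <<'E'
from h import *
ims=[]
for n in ('top','side'):
    c=arm.capture(n); np.save(f'/tmp/{n}.npy',c,allow_pickle=True); P=full(c); ims.append(c['color'])
    for q in ('tube_blue','collar_blue','beaker','tube_red'):
        for r in arm.look_for(n,q):
            u,v=map(int,np.round(r['pixel'])); print(n,q,u,v,round(r['confidence'],2),P[v,u].round(3))
    cv2.imwrite(f'pics/{n}.png',cv2.resize(c['color'],(800,600)))
print(arm.current_ee_rot(),arm.current_clock())
E
```

```text
pics
top tube_blue 344 246 0.67 [ 0.349 -0.349  0.114]
top tube_blue 350 140 0.57 [ 0.545 -0.368  0.104]
top tube_blue 348 190 0.49 [ 0.452 -0.364  0.094]
top collar_blue 346 196 0.72 [ 0.448 -0.368  0.055]
top beaker 154 167 0.6 [0.514 0.02  0.004]
top tube_red 268 191 0.63 [ 0.449 -0.216  0.094]
side tube_blue 353 241 0.91 [ 0.553 -0.384  0.069]
side tube_blue 303 252 0.83 [ 0.449 -0.378  0.084]
side tube_blue 246 273 0.7 [ 0.347 -0.368  0.077]
side collar_blue 300 270 0.81 [ 0.437 -0.388  0.057]
side beaker 229 174 0.66 [ 0.486 -0.024  0.049]
side beaker 304 266 0.26 [ 0.45  -0.381  0.055]
side tube_red 254 209 0.63 [ 0.444 -0.22   0.079]
[ 6.39205540e-01  3.07586241e+00 -9.02626589e-05] 0.5
```

View pics/top.png

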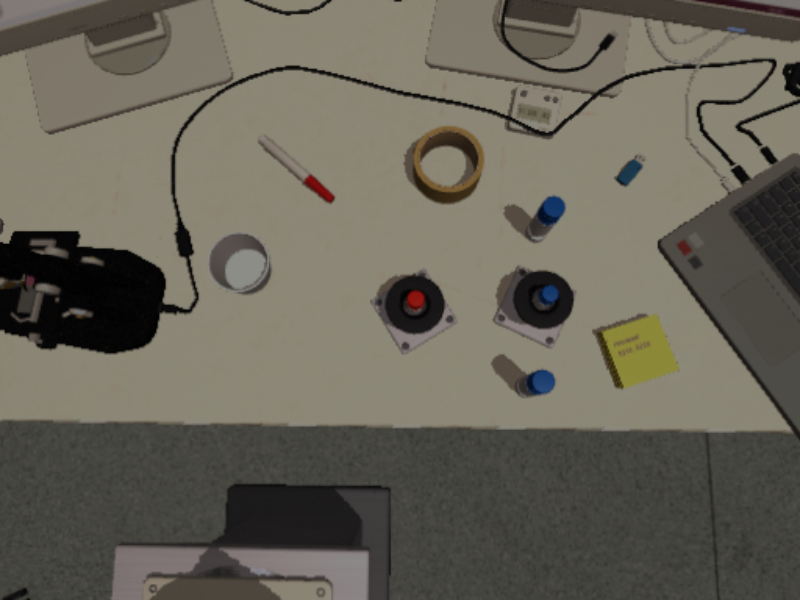

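View pics/side.png

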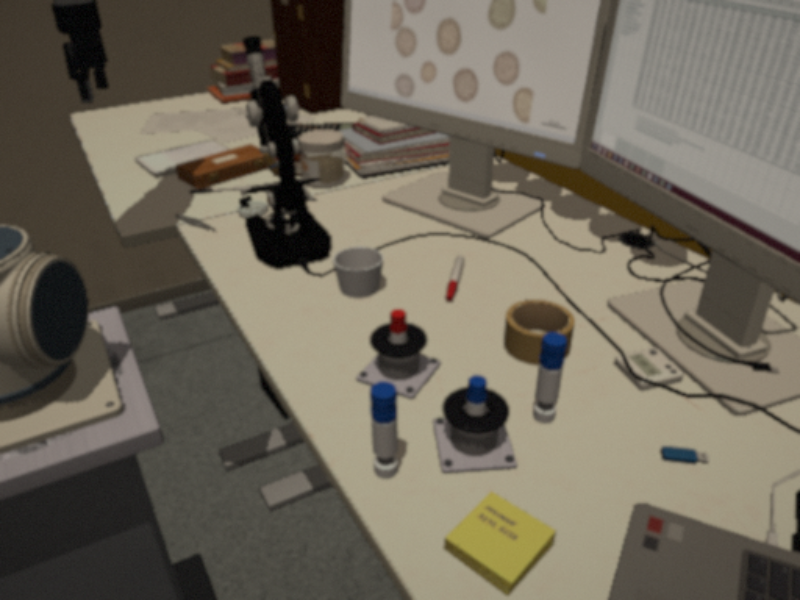

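The top view shows three blue-capped tubes: two free-standing ones at px (344,246) and (350,140), and one plugged into the black-collared fitting at (350,190). The red tube is at (266,191), the beaker at (154,168) and a tape roll, which could pass for the beaker, at (286,105). By the description the target is the plugged tube at (350,190), with its cap top at z≈0.094. The side view puts the same tube at (303,252).

Next I'll measure it precisely and check a close crop.

```bash
cat > m.py <<'E'
from h import *
from scipy.optimize import least_squares
def circ(p):
    f=lambda q:np.hypot(p[:,0]-q[0],p[:,1]-q[1])-q[2]
    s=least_squares(f,[*p[:,:2].mean(0),.03],loss='soft_l1',f_scale=.002)
    return s.x.round(4),np.median(abs(s.fun)).round(4)
def near(P,xy,r): return np.hypot(P[...,0]-xy[0],P[...,1]-xy[1])<r
def meas(c,X=None):
    P=full(c,X); z=P[...,2]; hsv=cv2.cvtColor(c['color'],cv2.COLOR_BGR2HSV)
    for nm,xy in (('blue',(.45,-.366)),('red',(.449,-.216))):
        col=near(P,xy,.05)&(z>.045)&(z<.065)&(hsv[...,2]<70)
        if col.sum()>20:
            h=cv2.convexHull(np.argwhere(col)[:,::-1].astype(np.int32))[:,0]
            print(nm,'collar',circ(P[h[:,1],h[:,0]]),'z',np.median(z[col]).round(4),col.sum())
        t=near(P,xy,.03)&(z>.085)&(z<.11)
        print(nm,'cap',P[t].mean(0).round(4),'zmax',np.nanmax(z[near(P,xy,.03)]).round(4),t.sum(),'x',P[t][:,0].min().round(4),P[t][:,0].max().round(4),'y',P[t][:,1].min().round(4),P[t][:,1].max().round(4))
    b=near(P,(.505,.03),.08)
    r=b&(z>.047)&(z<.065)
    print('beaker rim',circ(P[r]),r.sum(),np.median(z[r]).round(4))
E
python3 - <<'E'
from m import *
for n in ('top','side'):
    c=np.load(f'/tmp/{n}.npy',allow_pickle=True).item(); print(n); meas(c)
c=np.load('/tmp/side.npy',allow_pickle=True).item()['color'][215:310,210:400]
cv2.imwrite('pics/crop.png',cv2.resize(c,(760,380),interpolation=cv2.INTER_CUBIC))
for yaw in (0,.4,.8,1.2,1.5708,2,2.4,2.8):
    rv=(R.from_euler('z',yaw)*R.from_euler('x',np.pi)).as_rotvec()
    print(yaw,[None if q is None else np.round(q,2) for q in (arm.solve_ik([.45,-.366,.2],rv),arm.solve_ik([.45,-.366,.06],rv),arm.solve_ik([.505,.03,.1],rv))])
E
```

```text
top
blue collar (array([ 0.4573, -0.37  ,  0.0363]), np.float64(0.0004)) z 0.0568 945
blue cap [ 0.4565 -0.3695  0.093 ] zmax 0.0973 100 x 0.4475 0.4671 y -0.3789 -0.3609
red collar (array([ 0.4492, -0.2113,  0.0364]), np.float64(0.0002)) z 0.057 936
red cap [ 0.4483 -0.2112  0.0938] zmax 0.0982 91 x 0.4393 0.4585 y -0.2199 -0.2014
beaker rim (array([0.5012, 0.0115, 0.0377]), np.float64(0.0008)) 261 0.0534
side
blue collar (array([ 0.4563, -0.3724,  0.0346]), np.float64(0.0008)) z 0.0566 755
blue cap [ 0.4548 -0.3737  0.0916] zmax 0.0949 113 x 0.4471 0.465 y -0.3818 -0.3628
red collar (array([ 0.4483, -0.2143,  0.0342]), np.float64(0.0007)) z 0.0561 489
red cap [ 0.4469 -0.2146  0.0912] zmax 0.0958 81 x 0.4388 0.4576 y -0.2223 -0.2015
beaker rim (array([0.5009, 0.0106, 0.0378]), np.float64(0.0009)) 182 0.0512
0 [array([-0.83,  0.32,  0.03,  1.28,  0.  ,  2.31]), array([-0.83,  0.41, -0.21,  0.95,  0.  ,  2.31]), array([-0.11,  0.26, -0.33,  0.98,  0.  ,  3.03])]
0.4 [array([-0.83,  0.32,  0.03,  1.28,  0.  ,  1.91]), array([-0.83,  0.41, -0.21,  0.95,  0.  ,  1.91]), array([-0.11,  0
[... 283 characters left out ...]
  0.  ,  1.11]), array([-0.11,  0.26, -0.33,  0.98,  0.  ,  1.83])]
1.5708 [array([-0.83,  0.32,  0.03,  1.28,  0.  ,  0.74]), array([-0.83,  0.41, -0.21,  0.95,  0.  ,  0.74]), array([-0.11,  0.26, -0.33,  0.98,  0.  ,  1.46])]
2 [array([-0.83,  0.32,  0.03,  1.28,  0.  ,  0.31]), array([-0.83,  0.41, -0.21,  0.95,  0.  ,  0.31]), array([-0.11,  0.26, -0.33,  0.98,  0.  ,  1.03])]
2.4 [array([-0.83,  0.32,  0.03,  1.28,  0.  , -0.09]), array([-0.83,  0.41, -0.21,  0.95,  0.  , -0.09]), array([-0.11,  0.26, -0.33,  0.98,  0.  ,  0.63])]
2.8 [array([-0.83,  0.32,  0.03,  1.28,  0.  , -0.49]), array([-0.83,  0.41, -0.21,  0.95,  0.  , -0.49]), array([-0.11,  0.26, -0.33,  0.98,  0.  ,  0.23])]
```

View pics/crop.png

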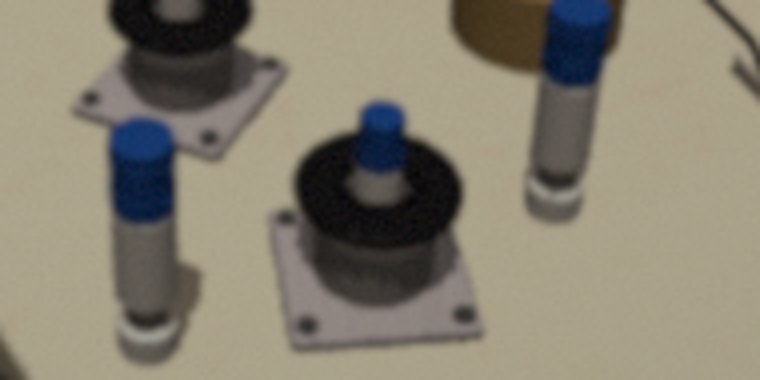

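The crop confirms it: the smaller plugged tube sits in the fitting at the crop's (382,190), with two larger free-standing tubes beside it as decoys. The microscope stands between the start pose and the work, so I need its height before planning the path.

Run:
```python
from h import *
for n in ('top','side'):
    P=full(np.load(f'/tmp/{n}.npy',allow_pickle=True).item()).reshape(-1,3)
    for y0 in np.arange(-.1,.7,.1):
        m=(P[:,1]>y0)&(P[:,1]<y0+.1)&(P[:,0]>.2)&(P[:,0]<.8)&(P[:,2]>.06)
        if m.sum()>5: print(n,y0.round(1),m.sum(),'x',np.percentile(P[m,0],[1,99]).round(2),'zmax',np.percentile(P[m,2],99.5).round(3))
print([ (r,z) for z in (.35,.42,.5) for r in (.35,.42,.5) if arm.solve_ik([r*np.cos(1.16),r*np.sin(1.16),z],arm.current_ee_rot()) is not None])
```

```text
top 0.0 129 x [0.77 0.79] zmax 0.19
top 0.1 3290 x [0.41 0.77] zmax 0.26
top 0.2 2870 x [0.39 0.75] zmax 0.237
side 0.0 865 x [0.78 0.8 ] zmax 0.339
side 0.1 3963 x [0.42 0.8 ] zmax 0.39
side 0.2 3200 x [0.39 0.77] zmax 0.384
side 0.3 2113 x [0.46 0.74] zmax 0.377
side 0.4 1850 x [0.2  0.79] zmax 0.408
side 0.5 493 x [0.23 0.8 ] zmax 0.35
[(0.35, 0.35), (0.42, 0.35), (0.5, 0.35), (0.35, 0.42), (0.42, 0.42), (0.5, 0.42)]
```

The microscope reaches about z≈0.3 beyond a radius of 0.41, so I'll lift and retract, swing round, then take a wrist look from above the blue tube.

Run:
```python
from m import *
import time
rv0=arm.current_ee_rot(); p=arm.current_tcp_pos(); a=np.arctan2(p[1],p[0])
D=(R.from_euler('z',np.pi-.001)*R.from_euler('x',np.pi)).as_rotvec()
arm.servo_line([.36*np.cos(a),.36*np.sin(a),.42],rate=.3)
b=np.arctan2(-.371,.456)
arm.move_pose([.36*np.cos(b),.36*np.sin(b),.42],D)
arm.move_pose([.456,-.371,.25],D)
arm.hold(.2)
X=(np.array(arm.current_tcp_pos()),R.from_rotvec(arm.current_ee_rot()).as_matrix())
c=arm.capture('wrist'); print(X[0].round(4),arm.current_clock()); 
P=full(c,X)
hsv=cv2.cvtColor(c['color'],cv2.COLOR_BGR2HSV)
try: meas(c,X)
except Exception as e: print(e)
cv2.imwrite('pics/w1.png',c['color'])
```

```text
[ 0.4557 -0.3709  0.2517] 5.1167
blue collar (array([ 0.4581, -0.371 ,  0.0364]), np.float64(0.0002)) z 0.0579 2755
blue cap [ 0.4574 -0.3712  0.0944] zmax 0.353 323 x 0.4485 0.4674 y -0.3811 -0.3618
red collar (array([ 0.4498, -0.2133,  0.0364]), np.float64(0.0003)) z 0.058 2544
red cap [ 0.449  -0.2143  0.0939] zmax 0.0968 367 x 0.4398 0.4599 y -0.2233 -0.2025
Initial guess is outside of provided boundsm.py:5: RuntimeWarning: Mean of empty slice.
  s=least_squares(f,[*p[:,:2].mean(0),.03],loss='soft_l1',f_scale=.002)
  ret = um.true_divide(
```

View pics/w1.png

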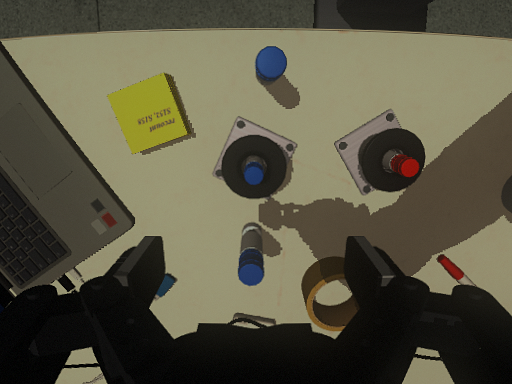

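The wrist view shows the blue fitting at (254,172), the red one at (405,165) and the larger tubes at (270,62) and (250,265). All three cameras agree on blue ≈ (0.457,−0.371). Now I'll push the collar down.

Run:
```python
from m import *
x,y=.457,-.371
arm.move_gripper(.042)
arm.servo_line([x,y,.08],rate=.12)
print(np.round(arm.current_ft_force(),2),arm.current_finger_gap())
g=arm.servo_line([x,y,.030],rate=.03,guard=20)
print(g,np.round(arm.current_tcp_pos(),4),np.round(arm.current_ft_force(),1),arm.current_clock())
arm.hold(.15)
arm.servo_line([x,y,.25],rate=.2)
p=np.array(arm.current_tcp_pos());X=(p,R.from_rotvec(arm.current_ee_rot()).as_matrix())
c=arm.capture('wrist')
try: meas(c,X)
except Exception as e: pass
print(arm.current_clock())
```

```text
[ 0.47  0.04 -0.09] 0.04205710650087908
True [ 0.457  -0.371   0.0463] [-2.2  1.5  9.5] 8.2833
blue collar (array([ 0.4582, -0.3711,  0.0364]), np.float64(0.0002)) z 0.0479 2382
blue cap [ 0.4575 -0.3712  0.0943] zmax 0.3504 333 x 0.4485 0.4681 y -0.3814 -0.3611
red collar (array([ 0.4498, -0.2132,  0.0364]), np.float64(0.0002)) z 0.0579 2533
red cap [ 0.449  -0.2147  0.0938] zmax 0.0969 370 x 0.4396 0.4599 y -0.2233 -0.2033
9.6583m.py:5: RuntimeWarning: Mean of empty slice.
  s=least_squares(f,[*p[:,:2].mean(0),.03],loss='soft_l1',f_scale=.002)
  ret = um.true_divide(
```

The collar now reads z = 0.048, fully down. Next I'll grasp and draw the tube.

Run:
```python
from m import *
x,y=.4575,-.371
arm.servo_line([x,y,.064],rate=.12,guard=10)
arm.move_gripper(0.0)
print('gap',arm.current_finger_gap(),arm.current_gripper_force(),np.round(arm.current_tcp_pos(),4),np.round(arm.current_ft_force(),1))
g=arm.servo_line([x,y,.13],rate=.06,guard=25)
print(g,np.round(arm.current_tcp_pos(),4),np.round(arm.current_ft_force(),1))
if not g:
    arm.servo_line([x,y,.235],rate=.15)
    print('gap',arm.current_finger_gap(),arm.current_gripper_force())
    c=arm.capture('side'); cv2.imwrite('pics/s2.png',cv2.resize(c['color'],(800,600)))
print(arm.current_clock())
```

```text
gap 0.018379789351999916 58.444654159247875 [ 0.4577 -0.3712  0.0646] [-0.3  0.8  4.8]
False [ 0.4573 -0.3708  0.1295] [-0.   0.2 -0.3]
gap 0.018731847914227533 58.519846983253956
13.8417
```

View pics/s2.png

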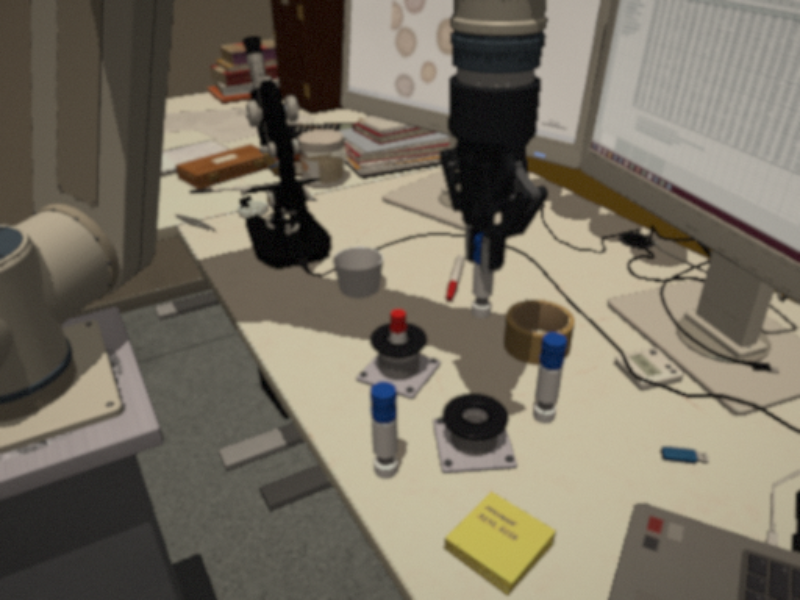

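The picture shows the tube held upright at (482,285), its fitting empty at (475,420) and the red tube still in place at (398,340). I'll check the clearance from the beaker to the microscope, then carry the tube over.

Run:
```python
from m import *
for n in ('top','side'):
    P=full(np.load(f'/tmp/{n}.npy',allow_pickle=True).item()).reshape(-1,3)
    for z0 in (.06,.1,.15,.2,.25,.3):
        m=(P[:,1]>.0)&(P[:,1]<.35)&(P[:,0]>.35)&(P[:,0]<.62)&(P[:,2]>z0)&(P[:,2]<z0+.05)
        if m.sum()>3: print(n,z0,m.sum(),'ymin',np.percentile(P[m,1],[0.5,5]).round(3),'min dist',np.sort(np.hypot(P[m,0]-.501,P[m,1]-.005))[2].round(3))
bx,by=.501,.005
arm.servo_line([bx,-.12,.235],rate=.2)
c=arm.capture('top'); P=full(c); z=P[...,2]
r=near(P,(.501,.011),.08)&(z>.047)&(z<.065); print('rim',circ(P[r]),r.sum(),arm.current_clock(),arm.current_finger_gap())
```

```text
top 0.06 1207 ymin [0.153 0.157] min dist 0.15
top 0.1 1965 ymin [0.154 0.156] min dist 0.153
top 0.15 475 ymin [0.149 0.15 ] min dist 0.15
top 0.2 738 ymin [0.158 0.161] min dist 0.158
top 0.25 139 ymin [0.18  0.182] min dist 0.18
side 0.06 409 ymin [0.151 0.153] min dist 0.148
side 0.1 597 ymin [0.152 0.154] min dist 0.15
side 0.15 410 ymin [0.147 0.15 ] min dist 0.148
side 0.2 623 ymin [0.158 0.163] min dist 0.158
side 0.25 478 ymin [0.182 0.189] min dist 0.181
side 0.3 174 ymin [0.316 0.319] min dist 0.313
rim (array([0.5012, 0.0113, 0.0376]), np.float64(0.0008)) 181 15.3167 0.018474848128294995
```

Clearance is about 0.15 m, and the beaker is still at (0.501,0.011). Now I'll lower the tube with a force guard, then release.

Run:
```python
from m import *
b=[.501,.011]
arm.servo_line([*b,.235],rate=.15)
arm.servo_line([*b,.085],rate=.12,guard=12)
g=arm.servo_line([*b,.053],rate=.03,guard=5)
p=np.array(arm.current_tcp_pos()); print(g,p.round(4),np.round(arm.current_ft_force(),1),arm.current_clock())
if .053<p[2]<.066:
    arm.hold(.1); arm.move_gripper(.05); arm.hold(.2)
    arm.servo_line([p[0],p[1],.25],rate=.12)
    arm.servo_line([p[0]-.08,p[1]-.15,.28],rate=.2)
    arm.hold(.5)
c=arm.capture('side'); cv2.imwrite('pics/s3.png',cv2.resize(c['color'][100:260,150:363],(800,600)))
t=arm.capture('top'); cv2.imwrite('pics/t3.png',cv2.resize(t['color'][100:260,90:303],(800,600)))
print(arm.current_clock(),arm.current_finger_gap())
```

```text
True [0.5009 0.011  0.0586] [ 0.1 -0.3  6.5] 18.5667
22.6417 0.04964816910803551
```

View pics/s3.png

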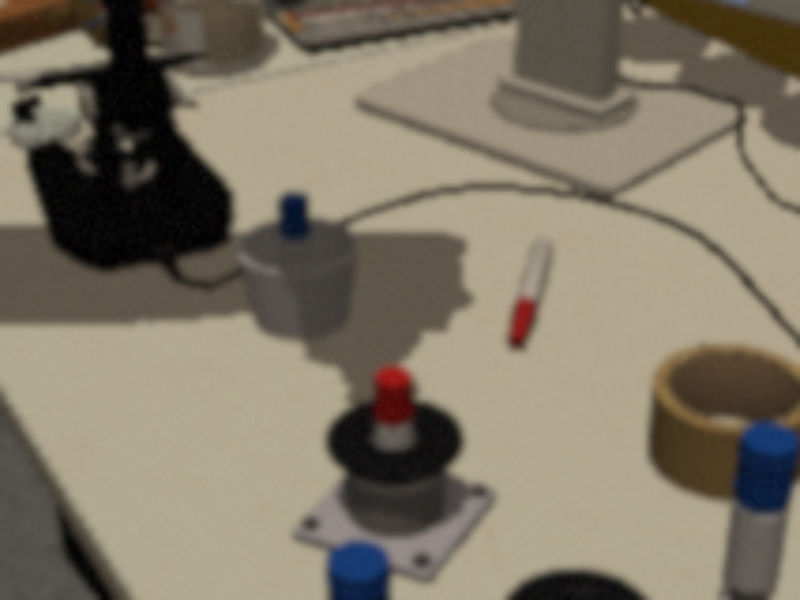

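View pics/t3.png

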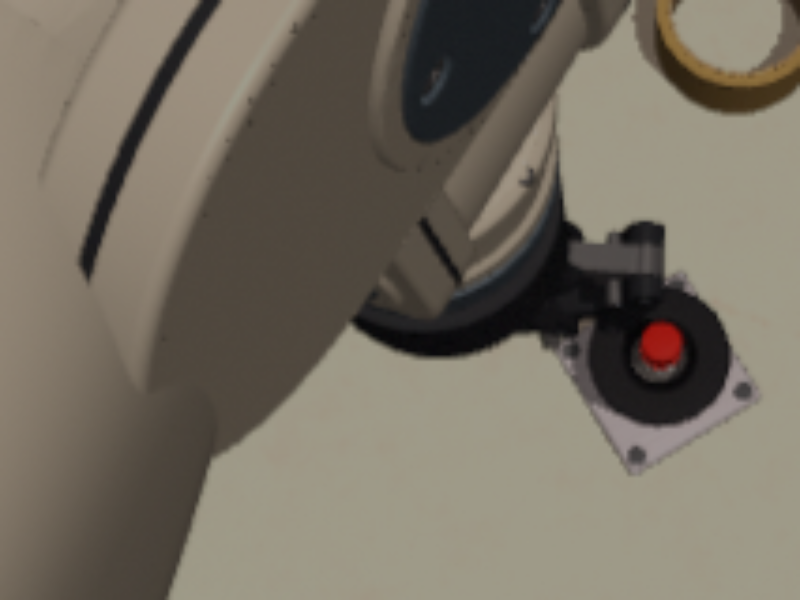

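In the side crop the blue tube stands upright in the upright beaker (cap at crop (293,215)), and the red tube is still plugged in at (393,400). In the top crop the arm hides the beaker and shows the red fitting unmoved; the gripper is empty and clear at z≈0.28.

```bash
python3 -c "
from plant import arm
print(arm.sign_off(),arm.current_clock())"
```

```text
the job is handed in; nothing more can be done
the job is handed in; nothing more can be done
```

Job handed in at about 23 s of the 51 s allowed: I pushed the collar down, drew the blue tube out and set it upright in the standing beaker, and left the red tube plugged in; sign-off returned no verdict.

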